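# Lock the paint pot's lid ring with the two-pin spanner

## Robot

A 6-joint arm with a two-finger parallel gripper is mounted at the origin on the work surface. World frame = base frame: x ahead of the robot, y to its left, z up, the work surface at z = 0. Lengths are in m, angles in rad, forces in N, time in s.
With the tool pointing down it reaches from about 0.3 to 0.75 m from the base axis. Payload 8.5 kg.
Tool frame: the origin (TCP) lies on the mounting face of the last link; the fingertips stand tcp_to_tips ahead of it and the grasp point (between the pads) lies 147 mm ahead of it (tcp_to_tips is the distance from the TCP to the fingertips, in m); z points along the fingers, y is the line along which they close (so a half turn about z gives the same grasp; the last joint's range is limited). The gripper opens to 88 mm and grips with 3 to 60 N. Pads are 18 mm wide; open, the fingers measure 123 mm over their backs; the gripper's body (75 mm by 187 mm) begins 45 mm behind the grasp point.
Start: joints at [0.892, 0.381, 1.297, -0, 1.464, -0.215], TCP at [0.246, 0.492, 0.405] pointing down, gripper open.
Joint ranges: [-3.11, 3.11], [-0.89, 2.33], [0.22, 2.48], [-1.42, 4.56], [0.17, 2.85], [-2.88, 2.88]. Speed limits (rad/s): [2.39, 2.39, 3.14, 3.14, 3.14, 3.14].

## Interface

Orientations are given as a rotation vector (axis times angle).
In Python, from plant import * gives the robot as it stands. The module is installed in compiled form; this text tells all that it offers.
- The arm moves only by the tool apply_moves, never from a script. Its argument "motion" is one flat list of numbers, 4 for each row, row after row: the shift along the world's x, y, z in cm, then the turn about the world's z in rad. A call has exactly 10 rows; each row is the pose to reach, as a shift and turn from the pose commanded when the call began; what a row does not reach only later rows make up. A row lasts 1/12 s, in which the tool goes at most 41.7 mm and 7.16 degrees, less where a joint would pass 70% of its speed; a pose out of reach is approached as far as the arm can. A call with a gripper value outside its range is refused whole. "gripper" is the opening, from 0 (shut) to 1 (fully open), set as the call begins (left out, the last holds). The fingers move at their own pace and stop on an object; "force" is the grip in N (left out, the last holds). Time passes only in rows, so rows that repeat a pose let the fingers close, or fill a call up. It gives the time, the measured TCP pose, the force, the opening and the grip force at its end, in the units of the state.
- observe(): the state, without advancing time (a new reading comes with each control period).
- read_camera(name): name is "scene" or "top" or "wrist"; returns a dict with "color" (480x640x3 uint8, red, green, blue), "camera_matrix" (3x3 intrinsics, pixels), "k1" (the pictures are not rectified: a ray, as slopes to the right and down, at radius r is drawn at 1 + k1 r^2 times it, then the intrinsics apply), "eye" and "attitude" of the camera in the world. Camera axes: x right, y down, z forward; pixel columns grow to the right and rows downward; lengths in m; the calibration is good to about 2 mm. A picture is of the moment at which its call begins. There is no depth.
- finish_job(): hands the job in; it is judged then, once.
The state is a dict: "time_s": time; "joints": joint angles; "qd": joint speeds; "tau": joint torques, N m; "eef_pos": TCP position; "tcp_rot": TCP orientation; "force": force on the tool from outside, world axes, zero at the start; "ft_torque": the same for the moment, N m; "opening": finger opening in m; "grasp_force": force on a finger pad.
Only numpy, scipy, OpenCV 4.12 (cv2) and the standard library are available. Lean on these libraries where they do the work, as an engineer would, in place of code of your own. Each camera call takes 0.05 s, during which the arm holds its last target. There are 200 camera calls.

## Task

Lock the lid of the paint pot: with the two-pin spanner from its wooden rest, engage both pins in the two holes of the lid ring, and only then turn the ring clockwise until it comes up hard against its stop (the red marks meet). Then lay the spanner back across its rest as it lay before and let go. Turn the ring with the spanner only, keep the gripper itself off the pot, and leave the paint tin, sanding block and cup where they are.

Things in the scene. Friction and masses are not known exactly. Their poses are not given: they have to be found in the camera images.
- pot: Aluminium paint pot, 100 mm across, fixed on a 150 x 150 x 15 mm plywood board that cannot move. Origin: under the board's centre, on the table, on the pot's vertical axis; z up. Its steel rim, 102 mm above the table, has a red mark and carries a brass lid ring 98 mm across, bore 46 mm, 14 mm thick. The rim is clocked up to 0.3 rad either way, differently on every pot.
- lock_ring (a joint): Turn of the lid ring on the rim, about the pot's axis, rad. Grows CLOCKWISE seen from above; starts between 0 and 0.35; a hard stop ends it at 1.20 (locked, red marks of ring and rim in line). Dry friction of about 0.35 N m holds it where it is left, also under pins sliding over it at 5 to 8 N; no spring back.
- ring_top (a point): Centre of the ring's flat top face, 116 mm up; axes are the pot's, not turning. Two alike blind holes, 8 mm across, 12 mm deep, open in this face, opposite each other, 36 mm from the axis. Their bearing is NOT reported: at joint 0 their line is the x axis give or take 0.3 rad; it turns clockwise with the joint. See it, or sweep lightly pressed pins round till they drop in.
- spanner: Two-pin spanner, 0.15 to 0.31 kg: dark steel bar 94 (x) x 22 (y) x 10 mm (z) with an orange upright grip on its middle, 40 (x) x 16 (y) x 48 mm tall, its top 58 mm above the bar's underside. Two steel pins hang below the bar. Origin: centre of the bar's underside; z up, x along the bar. Take the grip from above across its 16 mm thickness (fingers closing along y).
- pin_a (a point): Rounded end of the pin at the spanner's +x end: 6 mm in diameter, 36 mm from the middle, reaching 10 mm below the bar. With the bar flat on the ring the pin ends 2 mm above the hole's floor.
- pin_b (a point): The same for the pin at the -x end.
- rest: Fixed dark wooden block, 44 (x) x 60 (y) x 40 mm high, origin under its centre. The spanner lies with its bar across the block's top, along the block's x, one pin hanging down on either side (11 mm free on each side when centred).
- rest_top (a point): Centre of the rest's top face, where the spanner's origin belongs.
- paint_tin: Bystander: closed paint tin with cardboard-brown label, 74 mm across, 85 mm tall; origin under its centre.
- sanding_block: Bystander: blue sanding block 95 x 58 x 28 mm; origin under its centre.
- cup: Bystander: white plastic cup 68 mm across the rim, 80 mm tall, standing; origin under its centre.
Not all that is in view belongs to the job. Of the things like the rest, leave any that is green, orange or turquoise; of the rest the smaller one is meant.

How it is judged:
On the way, in this order (a step that is already met when the one before it is completed fails the run):
1. both pins stand at least 5 mm deep in the two ring holes while the ring is still loose (joint below 0.6) (z of each of pin_a, pin_b in the frame of ring_top below -0.005 m and horizontal distance between pin_a and ring_top between 0.031 and 0.041 m and horizontal distance between pin_b and ring_top between 0.031 and 0.041 m and value of joint lock_ring below 0.6 rad), for 0.2 s.
2. the ring is turned to its stop (joint above 1.14) with both pins still in the holes (z of each of pin_a, pin_b in the frame of ring_top below -0.005 m and horizontal distance between pin_a and ring_top between 0.031 and 0.041 m and horizontal distance between pin_b and ring_top between 0.031 and 0.041 m and value of joint lock_ring above 1.14 rad), for 0.1 s.
At the end, for the whole second after the job is handed in: Ring at its stop (joint above 1.14 of 1.20 rad); spanner released, still and flat across its rest: origin within 15 mm of the middle of the rest's top, height within 4 mm, bar within 20 degrees of the rest's x, tilt under 0.1 rad; bystanders within 30 mm of their starts (value of joint lock_ring above 1.14 rad and horizontal distance between spanner and rest_top below 0.015 m and z of spanner in the frame of rest_top between -0.004 and 0.004 m and angle between spanner's own z axis and vertical below 0.1 rad and angle between the x axis of spanner and the x axis of rest, either way round below 0.35 rad and linear speed of spanner below 0.02 m/s and angular speed of spanner below 0.2 rad/s and distance of each of paint_tin, sanding_block, cup from where it was at the start of the episode below 0.03 m); the robot touches nothing.
It fails at once if the gripper or arm pushes on the pot or its ring (over 3 N) (contact force between any of the fingers, the arm and pot above 3 N).
It fails at once if the ring is turned on past 0.6 rad (faster than 0.3 rad/s) without both pins in the holes (value of joint lock_ring above 0.6 rad and velocity of joint lock_ring above 0.3 rad/s and not (z of each of pin_a, pin_b in the frame of ring_top below -0.005 m and horizontal distance between pin_a and ring_top between 0.031 and 0.041 m and horizontal distance between pin_b and ring_top between 0.031 and 0.041 m)).
It fails at once if a bystander is moved by more than 30 mm or tipped over (distance of any of paint_tin, sanding_block, cup from where it was at the start of the episode above 0.03 m or angle between any of paint_tin, sanding_block, cup's own z axis and vertical above 0.4 rad).
It also fails if it takes over 72 s, if anything falls off the work surface, if the arm or the gripper's body presses on something with over 40 N, if the wrist force passes 120 N, or if a joint passes its speed limit or range.

## Working session

There is one attempt and no reset: what is moved stays moved. The work goes in short steps, Python scripts to look and compute and a tool call to move; the robot and the scene stay as the last step left them, time stands still between calls to the robot, and variables do not carry over. Pictures are saved under pics/ and viewed, at most 10 in all, crops included, and the job is handed in when it is done.

Besides the shell and the picture viewer there is one more tool, called after "Call:" as a command line: name --argument value ..., lists and objects as JSON in quotes. apply_moves: Moves the arm, as the interface text tells. Its arguments: {"type":"object","properties":{"motion":{"type":"array","items":{"type":"number"}},"gripper":{"type":"number"},"force":{"type":"number"}},"required":["motion"]}

```bash
mkdir -p pics; cat > h.py <<'E'
from plant import *
import numpy as np, cv2
from scipy.spatial.transform import Rotation as R
def att(c):
    a=np.array(c["attitude"],float)
    return a if a.shape==(3,3) else (R.from_rotvec(a).as_matrix() if a.size==3 else R.from_quat(a).as_matrix())
def ray(c,uv):
    K=np.array(c["camera_matrix"]); k=c["k1"]
    p=cv2.undistortPoints(np.array(uv,float).reshape(-1,1,2),K,np.array([k,0,0,0,0.]))[:,0]
    return np.c_[p,np.ones(len(p))]@att(c).T
def onz(c,uv,z):
    d=ray(c,uv); e=np.array(c["eye"]); return e+d*((z-e[2])/d[:,2])[:,None]
def proj(c,P):
    q=(np.array(P,float).reshape(-1,3)-np.array(c["eye"]))@att(c); s=q[:,:2]/q[:,2:]
    s=s*(1+c["k1"]*(s**2).sum(1,keepdims=True)); K=np.array(c["camera_matrix"])
    return s@K[:2,:2].T+K[:2,2]
def save(c,n): cv2.imwrite("pics/"+n,cv2.cvtColor(c["color"],cv2.COLOR_RGB2BGR))
E
python3 - <<'E'
from h import *
import pickle
for n in ("top","scene"):
    c=read_camera(n); save(c,n+"0.png"); pickle.dump(c,open(n+"0.pkl","wb"))
    print(n,c["camera_matrix"],c["k1"],c["eye"],c["attitude"])
print(observe())
E
```

```text
top [[501.66535664   0.         313.04998205]
 [  0.         501.66535664 245.38913321]
 [  0.           0.           1.        ]] -0.09321763039684948 [ 0.52798846 -0.01300802  0.85394679] [-2.20663548  2.21838068 -0.06650019]
scene [[541.20403163   0.         313.1080185 ]
 [  0.         541.20403163 238.9599312 ]
 [  0.           0.           1.        ]] -0.0014651267536668242 [ 1.31253606 -0.27997455  0.81896726] [-1.95451951 -1.385666    0.59427301]
{'time_s': 0.1, 'joints': array([ 8.91719662e-01,  3.81105436e-01,  1.29814793e+00, -1.28455366e-05,
        1.46359578e+00, -2.15288024e-01]), 'qd': array([ 0.00192585, -0.00244367, -0.00119822,  0.00222478,  0.00070069,
        0.00118708]), 'tau': array([ 3.58011886e-03, -4.38650930e+01, -2.24915403e+01,  7.14768120e-02,
        3.41899297e-02, -9.31247382e-05]), 'eef_pos': array([0.2460052 , 0.49186595, 0.40422433]), 'tcp_rot': array([-7.21881235e-01, -3.05698338e+00,  1.78799285e-03]), 'force': array([0.78612669, 0.81690468, 0.39044612]), 'ft_torque': array([ 0.02523564, -0.02939525,  0.01523136]), 'grasp_force': 0.0, 'opening': 0.08801053491763151}
```

View pics/top0.png

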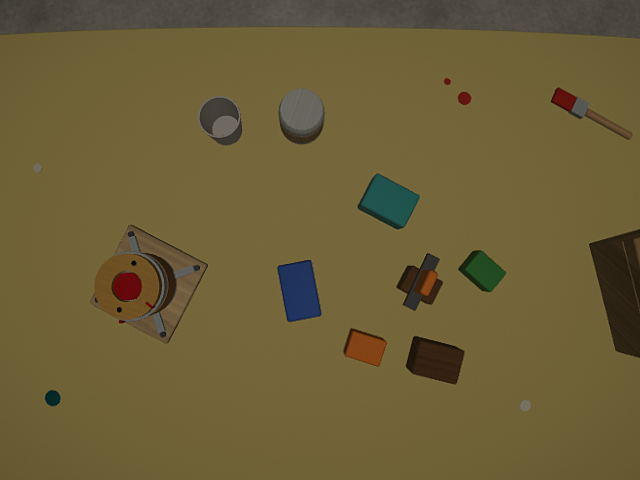

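View pics/scene0.png

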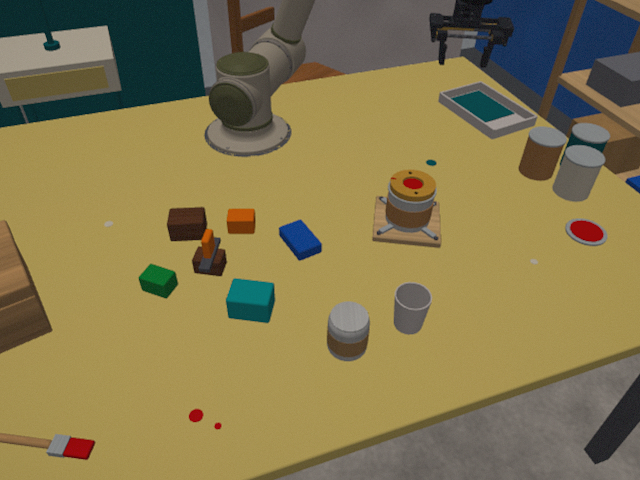

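The top view shows the spanner on the small dark block at about (421,282). The ring is at about (127,286), with its holes near (133,263) and (119,309). The blue block at (299,291), cup at (220,120) and tin at (301,115) are all clear of both.

```bash
python3 - <<'E'
from h import *
import pickle
c=pickle.load(open("top0.pkl","rb")); im=c["color"]; hsv=cv2.cvtColor(im,cv2.COLOR_RGB2HSV)
def blobs(mask,box,mn):
    u0,v0,u1,v1=box; m=np.zeros_like(mask); m[v0:v1,u0:u1]=mask[v0:v1,u0:u1]
    cs,_=cv2.findContours(m,cv2.RETR_EXTERNAL,cv2.CHAIN_APPROX_NONE)
    return [k for k in cs if cv2.contourArea(k)>=mn]
print("px",[ (p,hsv[p[1],p[0]].tolist()) for p in [(413,300),(430,262),(428,284),(405,280),(133,263),(119,309),(145,280),(150,305),(123,321)]])
def box(k,z):
    P=onz(c,k.reshape(-1,2),z); r=cv2.minAreaRect((P[:,:2]*1000).astype(np.float32)); return np.round(r[0],1),np.round(r[1],1),r[2]
bar=((hsv[...,1]<90)&(hsv[...,2]<110)).astype(np.uint8)
for k in blobs(bar,(385,240,455,325),60): print("bar",cv2.contourArea(k),box(k,0.05))
org=((hsv[...,0]<16)&(hsv[...,1]>170)&(hsv[...,2]>120)).astype(np.uint8)
for k in blobs(org,(385,240,455,325),20): print("grip",cv2.contourArea(k),box(k,0.098))
dk=(hsv[...,2]<60).astype(np.uint8)
for k in blobs(dk,(95,250,165,320),4):
    m=cv2.moments(k); q=(m['m10']/m['m00'],m['m01']/m['m00']); print("hole",cv2.contourArea(k),q,onz(c,[q],0.116).round(4))
big=cv2.resize(im[225:345,360:480],None,fx=5,fy=5,interpolation=cv2.INTER_CUBIC)
big2=cv2.resize(im[225:345,80:200],None,fx=5,fy=5,interpolation=cv2.INTER_CUBIC)
cv2.imwrite("pics/cr.png",cv2.resize(cv2.cvtColor(np.hstack([big,big2]),cv2.COLOR_RGB2BGR),(800,400)))
E
```

```text
px [((413, 300), [20, 16, 49]), ((430, 262), [20, 33, 47]), ((428, 284), [13, 209, 134]), ((405, 280), [14, 168, 53]), ((133, 263), [0, 0, 0]), ((119, 309), [105, 128, 4]), ((145, 280), [18, 173, 109]), ((150, 305), [179, 240, 103]), ((123, 321), [0, 255, 35])]
bar 406.5 (array([ 499.9, -204.8]), array([22.8, 92.6]), 64.46271514892578)
grip 139.0 (array([ 499.6, -205.8]), array([11. , 35.4]), 63.171932220458984)
hole 14.0 (118.89285714285714, 309.23809523809524) [[0.4634 0.2582 0.116 ]]
hole 20.5 (161.0731707317073, 307.5528455284553) [[0.466 0.195 0.116]]
hole 7.0 (162.64285714285714, 298.0) [[0.48   0.1927 0.116 ]]
hole 23.0 (115.49275362318839, 291.2246376811594) [[0.49   0.2634 0.116 ]]
hole 12.0 (133.3472222222222, 262.8611111111111) [[0.5318 0.2366 0.116 ]]
hole 19.0 (160.44736842105263, 268.89473684210526) [[0.5228 0.196  0.116 ]]
hole 43.5 (157.68199233716473, 281.32567049808426) [[0.5045 0.2001 0.116 ]]
hole 58.5 (158.55270655270652, 259.5156695156695) [[0.5366 0.1989 0.116 ]]
```

View pics/cr.png

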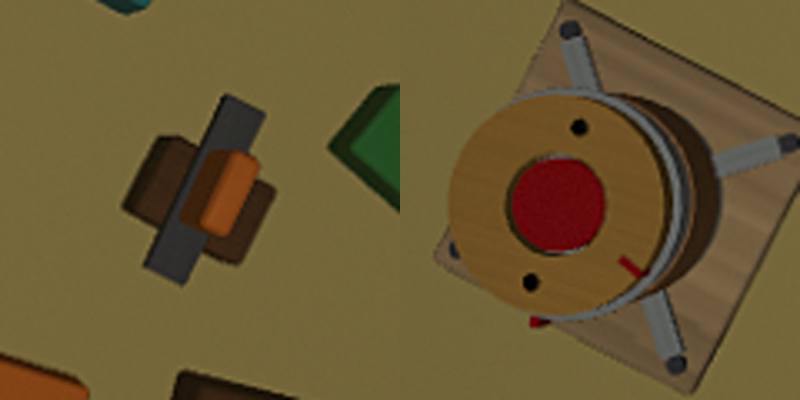

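The crop shows the spanner cleanly across the block, with both holes and the two red marks visible on the ring. The 23 x 93 mm bar and the 71.7 mm hole spacing match the sizes given. Next I'll go above the spanner.

```bash
python3 - <<'E'
from h import *
import plant
print([n for n in dir(plant) if not n.startswith('_')]); print(getattr(plant,'tcp_to_tips',None))
o=observe(); M=R.from_rotvec(o["tcp_rot"]).as_matrix()
print(o["time_s"],M.round(3)); print("yaw y",np.degrees(np.arctan2(M[1,1],M[0,1])))
print("shift cm",(np.array([.5,-.205,.30])-o["eef_pos"])*100)
E
```

```text
['Unreachable', 'finish_job', 'observe', 'read_camera', 'tcp_to_tips']
0.166
0.1 [[-0.894  0.447 -0.001]
 [ 0.447  0.894 -0.001]
 [ 0.    -0.001 -1.   ]]
yaw y 63.426956574251385
shift cm [ 25.39947995 -69.6865948  -10.42243254]
```

Call:
apply_moves --motion '[0.5,-1.4,0,0,1.4,-3.8,0,0,2.7,-7.5,0,0,4.1,-11.3,0,0,5.5,-15,0,0,6.8,-18.8,0,0,8.2,-22.5,0,0,9.6,-26.3,0,0,10.9,-30,0,0,12.3,-33.7,0,0]' --gripper 1 --force 40

```text
time_s: 0.93
eef_pos: [0.369, 0.1531, 0.4047]
tcp_rot: [-0.722, -3.057, -0.0]
force: [1.0, 1.0, 0.4]
opening: 0.0881
grasp_force: 0.0
```

Call:
apply_moves --motion '[1.4,-3.8,-0.5,0,2.7,-7.5,-1.5,0,4.1,-11.3,-3,0.01,5.5,-15,-4,0.02,6.8,-18.8,-5,0.02,8.2,-22.5,-6,0.02,9.6,-26.3,-7,0.02,10.9,-30,-8,0.02,12.1,-33.5,-9,0.02,13.1,-36,-10,0.02]'

```text
time_s: 1.77
eef_pos: [0.5004, -0.2081, 0.3038]
tcp_rot: [-0.694, -3.064, 0.0]
force: [-0.7, -0.2, 0.2]
opening: 0.088
grasp_force: 0.0
```

Call:
apply_moves --motion '[0,0,0,0,0,0,0,0,0,0,0,0,0,0,0,0,0,0,0,0,0,0,0,0,0,0,0,0,0,0,0,0,0,0,0,0,0,0,0,0]'

```text
time_s: 2.6
eef_pos: [0.5, -0.205, 0.3048]
tcp_rot: [0.691, 3.065, -0.0]
force: [0.0, 0.0, -0.1]
opening: 0.0878
grasp_force: 0.0
```

```bash
python3 - <<'E'
from h import *
import pickle
c=read_camera("wrist"); save(c,"w1.png"); pickle.dump(c,open("w1.pkl","wb"))
print(c["camera_matrix"][0],c["k1"],c["eye"],c["attitude"])
o=observe();M=R.from_rotvec(o["tcp_rot"]).as_matrix();print(o["time_s"],o["eef_pos"],o["joints"].round(2),o["force"],np.degrees(np.arctan2(M[1,1],M[0,1])))
print(proj(c,[[.5,-.205,.05],[.5,-.205,.098],[.5+.047*.903,-.205-.047*.43,.05]]))
E
```

```text
[419.17355919   0.         322.70301627] -0.07537766597915821 [ 0.43563827 -0.17430412  0.28446226] [2.44770886 1.54678359 0.21791112]
2.65 [ 0.50001728 -0.20508527  0.30473431] [-0.61  0.46  1.48  0.    1.2  -1.74] [ 0.1278862  0.8034409 -0.8790736] 64.57105285304927
[[322.87444706 252.09276689]
 [322.83257855 281.50684723]
 [322.81624976 324.9329736 ]]
```

View pics/w1.png

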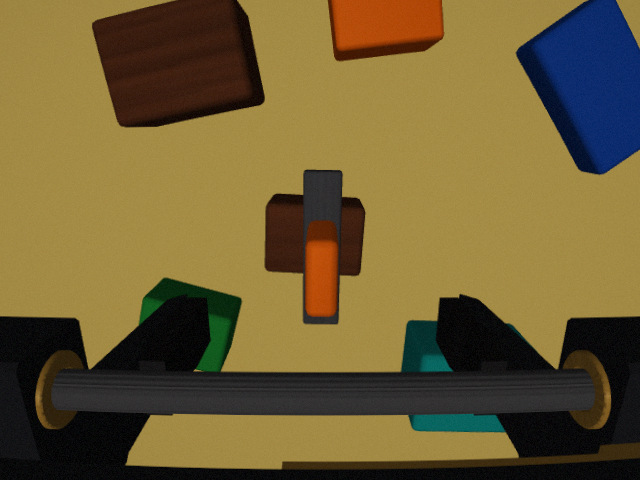

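The wrist view confirms the spanner is centred between the fingers (column 323, bar rows 170–323) and aligned with them. I'll descend with a narrower opening to clear the green block.

Call:
apply_moves --motion '[0,0,-1,0,0,0,-2.5,0,0,0,-4,0,0,0,-5.5,0,0,0,-6.5,0,0,0,-7.3,0,0,0,-7.9,0,0,0,-8.3,0,0,0,-8.3,0,0,0,-8.3,0]' --gripper 0.5

```text
time_s: 3.48
eef_pos: [0.5001, -0.2052, 0.222]
tcp_rot: [0.691, 3.064, -0.0]
force: [0.2, -0.6, -0.6]
opening: 0.0442
grasp_force: 0.0
```

Call:
apply_moves --motion '[0,0,0,0,0,0,0,0,0,0,0,0,0,0,0,0,0,0,0,0,0,0,0,0,0,0,0,0,0,0,0,0,0,0,0,0,0,0,0,0]' --gripper 0 --force 50

```text
time_s: 4.32
eef_pos: [0.5001, -0.2052, 0.2219]
tcp_rot: [0.691, 3.064, -0.0]
force: [-1.1, -0.2, 4.1]
opening: 0.0159
grasp_force: 50.0
```

```bash
python3 - <<'E'
from h import *
o=observe();M=R.from_rotvec(o["tcp_rot"]).as_matrix();print(o["time_s"],o["eef_pos"],o["force"],o["ft_torque"],o["opening"],o["grasp_force"],np.degrees(np.arctan2(M[1,1],M[0,1])))
E
```

```text
4.3167 [ 0.50005333 -0.20516447  0.22194779] [-1.11912087 -0.23044357  4.07016546] [-0.08006555  0.14813111  0.06324934] 0.015859026422901597 49.99259680509567 64.57165226632151
```

Call:
apply_moves --motion '[0,0,0.5,0,0,0,2,0,0,0,4.5,0,0,0.5,7.5,0,0.3,2,10,0,1,5,11,0,1.8,9,11,0.03,2.6,13,11,0.06,3.4,17,11,0.09,4.2,21,11,0.12]'

```text
time_s: 5.15
eef_pos: [0.5418, 0.0068, 0.3318]
tcp_rot: [-0.505, -3.1, -0.0]
force: [0.3, -0.1, -1.0]
opening: 0.0156
grasp_force: 50.0
```

Call:
apply_moves --motion '[0.8,4,0,0.02,1.6,8,0,0.02,2.4,12,0,0.02,3.1,16,0,0.02,3.7,19,0,0.02,4,20.8,0,0.02,4.1,21.5,0,0.02,4.1,21.5,0,0.02,4.1,21.5,0,0.02,4.1,21.5,0,0.02]'

```text
time_s: 5.98
eef_pos: [0.583, 0.2185, 0.3317]
tcp_rot: [-0.478, -3.105, 0.001]
force: [0.2, -0.2, -1.6]
opening: 0.0154
grasp_force: 50.0
```

```bash
python3 - <<'E'
from h import *
import pickle
c=read_camera("wrist"); save(c,"w2.png"); pickle.dump(c,open("w2.pkl","wb"))
o=observe();pickle.dump(o,open("o2.pkl","wb"));M=R.from_rotvec(o["tcp_rot"]).as_matrix();print(o["time_s"],o["eef_pos"],o["force"],o["ft_torque"],o["opening"],np.degrees(np.arctan2(M[1,1],M[0,1])))
E
```

```text
6.0333 [0.5830854  0.21849375 0.33182825] [ 0.0046334  -0.3090421  -1.09396179] [0.05663256 0.02100634 0.00249691] 0.01596524522406225 72.49989682432908
```

View pics/w2.png

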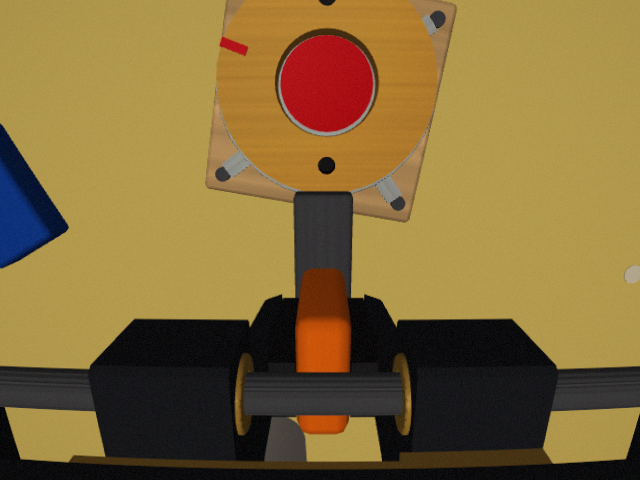

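The wrist view shows the ring ahead with the near hole at (327,165), the far hole clipped at (327,0) and the bore centred near (326,84). The bar's -x end is at row ~192, columns 295–352. I'll measure the bar end and the holes from this one image.

```bash
python3 - <<'E'
from h import *
import pickle
c=pickle.load(open("w2.pkl","rb")); o=pickle.load(open("o2.pkl","rb")); im=c["color"]; hsv=cv2.cvtColor(im,cv2.COLOR_RGB2HSV)
M=R.from_rotvec(o["tcp_rot"]).as_matrix(); T=o["eef_pos"]
y=M[:2,1]; y=y/np.linalg.norm(y); x=np.array([y[1],-y[0]])   # spanner axes in the plane
loc=lambda P:np.c_[(P[:,:2]-T[:2])@x,(P[:,:2]-T[:2])@y]*1000
print("x axis",x,np.arctan2(x[1],x[0]))
dk=(hsv[...,2]<60).astype(np.uint8); m=np.zeros_like(dk); m[150:182,310:345]=dk[150:182,310:345]
k=max(cv2.findContours(m,0,1)[0],key=cv2.contourArea); (q,ax,_)=cv2.fitEllipse(k); P=onz(c,[q],.116); print("hole",q,ax,P,loc(P))
red=((hsv[...,1]>200)&((hsv[...,0]<8)|(hsv[...,0]>172))&(hsv[...,2]>80)).astype(np.uint8); m=red*0; m[25:145,265:385]=red[25:145,265:385]
ring=((hsv[...,0]>12)&(hsv[...,0]<24)&(hsv[...,1]>120)&(hsv[...,2]>90)).astype(np.uint8)
# bore = non-ring component around (326,84)
n,l=cv2.connectedComponents(1-ring,connectivity=4); b=(l==l[84,326]).astype(np.uint8)
k=max(cv2.findContours(b,0,1)[0],key=cv2.contourArea)[:,0]; W=onz(c,k,.116)[:,:2]*1000
(cc,r)=cv2.minEnclosingCircle(W.astype(np.float32)); e=cv2.fitEllipse(W.astype(np.float32)); print("bore",cc,r,e, loc(np.array([[e[0][0]/1e3,e[0][1]/1e3,0]])))
# bar edges
bar=((hsv[...,1]<110)&(hsv[...,2]<75)).astype(np.uint8)
for v in (190,194,198,205,220,240,255):
    u=np.where(bar[v,280:365])[0]+280
    if len(u)>5:
        for z in (.16,): print(v,u[0],u[-1],loc(onz(c,[(u[0]-.5,v),(u[-1]+.5,v)],z)).round(2).tolist())
col=[(v,int(im[v,323].mean())) for v in range(184,204)]; print(col)
v=np.where(bar[180:205,305:340].mean(1)>.5)[0][0]+180; print("end row",v,[loc(onz(c,[(323,v-.5)],z)).round(2) for z in(.15,.16)])
print("expected end rows",proj(c,[np.r_[T[:2]-x*.047,z] for z in(.15,.16)]))
E
```

```text
x axis [ 0.95371641 -0.30070752] -0.3054344198541733
hole (326.2224426269531, 165.09222412109375) (15.637351989746094, 16.33734893798828) [[0.53206996 0.23613838 0.116     ]] [[-53.96013811   1.48725293]]
bore (497.7625732421875, 246.9240264892578) 22.79462242126465 ((497.7274169921875, 246.8833465576172), (44.87473678588867, 44.994361877441406), 45.339683532714844) [[-89.94427862   1.4078408 ]]
194 295 351 [[-47.49, -10.33], [-47.49, 10.39]]
198 294 352 [[-46.02, -10.72], [-46.03, 10.78]]
205 294 352 [[-43.43, -10.76], [-43.44, 10.83]]
220 294 351 [[-37.82, -10.87], [-37.83, 10.57]]
240 295 351 [[-30.16, -10.64], [-30.17, 10.71]]
255 295 351 [[-24.28, -10.74], [-24.29, 10.82]]
[(184, 118), (185, 119), (186, 114), (187, 112), (188, 115), (189, 113), (190, 104), (191, 56), (192, 29), (193, 25), (194, 37), (195, 39), (196, 47), (197, 50), (198, 49), (199, 51), (200, 55), (201, 53), (202, 52), (203, 54)]
end row 192 [array([[-4.688e+01,  3.000e-02]]), array([[-4.84e+01,  3.00e-02]])]
expected end rows [[322.93399582 191.18883425]
 [322.91311391 195.32249448]]
```

The hole-to-bore distance comes out at 36.0 mm and the bore at 45 mm across, both as specified. The spanner yaw matches the hole line. The required shift is (-8.54, +2.84) cm, then a descent.

Call:
apply_moves --motion '[-1,0.3,0,0,-3,1,0,0,-5,1.7,0,0,-7,2.3,0,0,-8.1,2.7,0,0,-8.5,2.83,0,0,-8.54,2.84,-0.5,0,-8.54,2.84,-1.3,0,-8.54,2.84,-2,0,-8.54,2.84,-2,0]'

```text
time_s: 6.87
eef_pos: [0.4981, 0.2478, 0.3096]
tcp_rot: [-0.476, -3.102, 0.002]
force: [-0.0, 0.4, -1.3]
opening: 0.0153
grasp_force: 50.0
```

Call:
apply_moves --motion '[0,0,0,0,0,0,0,0,0,0,0,0,0,0,-0.1,0,0,0,-0.2,0,0,0,-0.3,0,0,0,-0.4,0,0,0,-0.5,0,0,0,-0.5,0,0,0,-0.5,0]'

```text
time_s: 7.7
eef_pos: [0.4976, 0.2483, 0.3067]
tcp_rot: [-0.475, -3.105, 0.0]
force: [-0.4, 0.2, -1.5]
opening: 0.0159
grasp_force: 50.0
```

```bash
cat > s.py <<'E'
from h import *
o=observe();M=R.from_rotvec(o["tcp_rot"]).as_matrix();print(o["time_s"],o["eef_pos"].round(4),o["force"].round(2),o["ft_torque"].round(3),o["opening"],np.degrees(np.arctan2(M[1,1],M[0,1])),o["joints"].round(2))
E
python3 s.py
```

```text
7.7 [0.4976 0.2483 0.3067] [-0.38  0.25 -1.47] [ 0.03  -0.053  0.061] 0.01589344321012214 72.59384528944574 [ 0.25  0.48  1.44  0.    1.23 -1.02]
```

```bash
python3 s.py; python3 - <<'E'
from h import *
import pickle
o=observe(); c=read_camera("wrist"); save(c,"w3.png"); pickle.dump((c,o),open("w3.pkl","wb")); print(c["eye"],R.from_rotvec(o["tcp_rot"]).as_matrix().T@(np.array(c["eye"])-o["eef_pos"]))
b=pickle.load(open("w2.pkl","rb")); p=pickle.load(open("o2.pkl","rb")); print(R.from_rotvec(p["tcp_rot"]).as_matrix().T@(np.array(b["eye"])-p["eef_pos"]))
E
python3 s.py
```

```text
7.7 [0.4976 0.2483 0.3067] [-0.38  0.25 -1.47] [ 0.03  -0.053  0.061] 0.01589344321012214 72.59384528944574 [ 0.25  0.48  1.44  0.    1.23 -1.02]
[0.42959492 0.26972006 0.28637034] [0.07132911 0.00010547 0.02033458]
[0.07138499 0.00012238 0.0204267 ]
7.75 [0.4976 0.2483 0.3068] [-0.81 -0.62 -1.41] [ 0.003  0.013 -0.025] 0.01582032229891186 72.59231355374284 [ 0.25  0.48  1.44 -0.    1.23 -1.02]
```

View pics/w3.png

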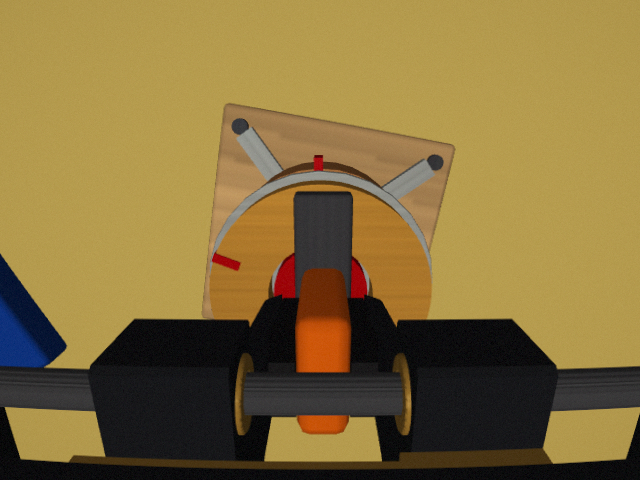

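Ring and bore centre sit at columns 320–321 and the bar at 323, so the spanner is about 1.3 mm too far in +y. The measured TCP says the same. I'll lift slightly, correct, then descend.

Call:
apply_moves --motion '[0,0,0.2,0,0,-0.1,0.2,0,0,-0.14,0.2,0,0,-0.14,0.2,0,0,-0.14,0.2,0,0,-0.14,0.1,0,0,-0.14,0,0,0,-0.14,-0.1,0,0,-0.14,-0.2,0,0,-0.14,-0.2,0]'

```text
time_s: 8.58
eef_pos: [0.4976, 0.2469, 0.3045]
tcp_rot: [-0.475, -3.105, 0.0]
force: [0.0, 0.3, -1.0]
opening: 0.0159
grasp_force: 50.0
```

```bash
python3 s.py
```

```text
8.5833 [0.4976 0.2469 0.3045] [ 0.01  0.29 -1.03] [ 0.003 -0.024  0.054] 0.015943441535318896 72.59434555529852 [ 0.25  0.48  1.44 -0.    1.22 -1.02]
```

Call:
apply_moves --motion '[0,0,-0.1,0,0,0,-0.2,0,0,0,-0.3,0,0,0,-0.4,0,0,0,-0.5,0,0,0,-0.55,0,0,0,-0.55,0,0,0,-0.55,0,0,0,-0.55,0,0,0,-0.55,0]'

```text
time_s: 9.42
eef_pos: [0.4976, 0.2469, 0.2993]
tcp_rot: [0.475, 3.105, 0.0]
force: [0.4, -0.0, -1.2]
opening: 0.0152
grasp_force: 50.0
```

```bash
python3 s.py
```

```text
9.4167 [0.4976 0.2469 0.2993] [ 0.41 -0.02 -1.21] [ 0.018 -0.022 -0.049] 0.015241538967214814 72.59293314355139 [ 0.25  0.49  1.45 -0.    1.21 -1.02]
```

Call:
apply_moves --motion '[0,0,0,-0.03,0,0,0,-0.08,0,0,0,-0.15,0,0,0,-0.22,0,0,0,-0.29,0,0,0,-0.36,0,0,0,-0.43,0,0,0,-0.5,0,0,0,-0.55,0,0,0,-0.55,0]'

```text
invalid input at $.motion: expected a multiple of 4 numbers
```

```bash
python3 s.py
```

```text
9.4167 [0.4976 0.2469 0.2993] [ 0.41 -0.02 -1.21] [ 0.018 -0.022 -0.049] 0.015241538967214814 72.59293314355139 [ 0.25  0.49  1.45 -0.    1.21 -1.02]
```

Call:
apply_moves --motion '[0,0,0,-0.03,0,0,0,-0.08,0,0,0,-0.15,0,0,0,-0.22,0,0,0,-0.29,0,0,0,-0.36,0,0,0,-0.43,0,0,0,-0.5,0,0,0,-0.55,0,0,0,-0.55]'

```text
time_s: 10.25
eef_pos: [0.4977, 0.247, 0.2993]
tcp_rot: [1.302, 2.859, 0.001]
force: [1.1, 0.5, -2.7]
opening: 0.0154
grasp_force: 50.0
```

```bash
python3 s.py
```

```text
10.25 [0.4977 0.247  0.2993] [ 1.08  0.46 -2.75] [ 0.11  -0.071  0.196] 0.015413761597962395 41.0124919039335 [ 0.25  0.49  1.45  0.    1.21 -0.47]
```

Call:
apply_moves --motion '[0,0,0,-0.03,0,0,0,-0.07,0,0,0,-0.11,0,0,0,-0.15,0,0,0,-0.19,0,0,0,-0.23,0,0,0,-0.27,0,0,0,-0.3,0,0,0,-0.32,0,0,0,-0.34]'

```text
time_s: 11.08
eef_pos: [0.4977, 0.247, 0.2993]
tcp_rot: [1.765, 2.599, 0.001]
force: [0.9, 1.8, -2.3]
opening: 0.0152
grasp_force: 50.1
```

```bash
python3 s.py
```

```text
11.0833 [0.4977 0.247  0.2993] [ 0.87  1.85 -2.29] [ 0.216 -0.103  0.345] 0.015240707083981786 21.62399240381932 [ 0.25  0.49  1.45  0.    1.21 -0.13]
```

Call:
apply_moves --motion '[0,0,0,-0.02,0,0,0,-0.04,0,0,0,-0.06,0,0,0,-0.08,0,0,0,-0.1,0,0,0,-0.12,0,0,0,-0.14,0,0,0,-0.15,0,0,0,-0.15,0,0,0,-0.15]'

```text
time_s: 11.92
eef_pos: [0.4977, 0.2469, 0.2993]
tcp_rot: [1.956, 2.459, 0.0]
force: [1.8, 2.0, -1.5]
opening: 0.0156
grasp_force: 50.1
```

```bash
python3 s.py
```

```text
11.9167 [0.4977 0.2469 0.2993] [ 1.82  1.98 -1.51] [ 0.418 -0.249  0.304] 0.015609598339193561 13.00431719982981 [0.25 0.49 1.45 0.   1.21 0.02]
```

Call:
apply_moves --motion '[0,0,0,-0.02,0,0,0,-0.04,0,0,0,-0.06,0,0,0,-0.08,0,0,0,-0.1,0,0,0,-0.11,0,0,0,-0.12,0,0,0,-0.12,0,0,0,-0.12,0,0,0,-0.12]'

```text
time_s: 12.75
eef_pos: [0.4977, 0.2469, 0.2993]
tcp_rot: [2.099, 2.337, 0.0]
force: [2.1, 3.1, -0.9]
opening: 0.0155
grasp_force: 50.1
```

```bash
python3 s.py
```

```text
12.75 [0.4977 0.2469 0.2993] [ 2.14  3.14 -0.92] [ 0.434 -0.456  0.304] 0.015466881824115944 6.134981493838648 [0.25 0.49 1.45 0.   1.21 0.14]
```

Call:
apply_moves --motion '[0,0,0,0,0,0,0,-0.02,0,0,0,-0.04,0,0,0,-0.05,0,0,0,-0.06,0,0,0,-0.07,0,0,0,-0.08,0,0,0,-0.08,0,0,0,-0.08,0,0,0,-0.08]' --force 60

```text
time_s: 13.58
eef_pos: [0.4977, 0.2469, 0.2993]
tcp_rot: [2.191, 2.251, 0.0]
force: [3.1, 3.2, -0.9]
opening: 0.0154
grasp_force: 60.4
```

```bash
python3 s.py; python3 - <<'E'
from h import *
c=read_camera("wrist"); save(c,"w4.png")
E
```

```text
13.5833 [0.4977 0.2469 0.2993] [ 3.11  3.21 -0.92] [ 0.493 -0.594  0.722] 0.01536329890858157 1.567413097676468 [ 0.25  0.49  1.45 -0.    1.21  0.22]
```

View pics/w4.png

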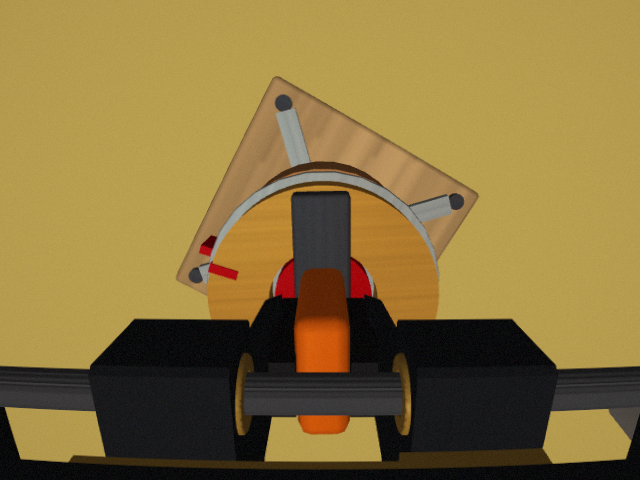

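Torque has jumped from 0.30 to 0.72 N m, and the ring mark at (222,271) is close to the rim mark at (208,245). I'll compare their bearings.

```bash
python3 - <<'E'
from h import *
C=np.array([.4977,.2469])
c=read_camera("wrist"); hsv=cv2.cvtColor(c["color"],cv2.COLOR_RGB2HSV)
red=((hsv[...,1]>190)&((hsv[...,0]<8)|(hsv[...,0]>172))&(hsv[...,2]>50)).astype(np.uint8); red[:,250:]=0
for k in cv2.findContours(red,0,1)[0]:
    if cv2.contourArea(k)<10: continue
    q=k[:,0].mean(0)
    for z in (.116,.102,.095):
        P=onz(c,k[:,0],z)[:,:2]-C; m=onz(c,[q],z)[0,:2]-C; print(cv2.contourArea(k),q.round(1),z,"r",np.hypot(*P.T).min().round(4),np.hypot(*P.T).max().round(4),"bearing",np.arctan2(m[1],m[0]).round(3))
E
```

```text
222.5 [222.7 271.2] 0.116 r 0.0376 0.0494 bearing 2.852
222.5 [222.7 271.2] 0.102 r 0.0392 0.052 bearing 2.981
222.5 [222.7 271.2] 0.095 r 0.0403 0.0536 bearing 3.04
166.5 [207.5 245.9] 0.116 r 0.0508 0.0553 bearing 2.688
166.5 [207.5 245.9] 0.102 r 0.0528 0.0577 bearing 2.788
166.5 [207.5 245.9] 0.095 r 0.0537 0.0591 bearing 2.835
```

Call:
apply_moves --motion '[0,0,0,-0.01,0,0,0,-0.02,0,0,0,-0.03,0,0,0,-0.03,0,0,0,-0.03,0,0,0,-0.03,0,0,0,-0.03,0,0,0,-0.03,0,0,0,-0.03,0,0,0,-0.03]'

```text
time_s: 14.52
eef_pos: [0.4976, 0.2469, 0.2993]
tcp_rot: [2.225, 2.218, 0.0]
force: [3.8, 3.2, 0.1]
opening: 0.0156
grasp_force: 61.7
```

```bash
python3 s.py
```

```text
14.5167 [0.4976 0.2469 0.2993] [3.8  3.16 0.07] [ 0.479 -0.656  1.32 ] 0.015603413693351905 -0.1657488281838442 [ 0.25  0.49  1.45 -0.    1.21  0.25]
```

The torque reached 1.32 N m and the marks line up within about 0.05 rad, so this is the hard stop. I'll unload the pins, lift straight out and carry the spanner back.

Call:
apply_moves --motion '[0,0,0,0.03,0,0,0,0.06,0,0,0,0.08,0,0,0,0.08,0,0,0.2,0.08,0,0,0.5,0.08,0,0,1,0.08,0,0,1.6,0.08,0,0,2.4,0.08,0,0,3.25,0.08]'

```text
time_s: 15.35
eef_pos: [0.4975, 0.2469, 0.3326]
tcp_rot: [-2.134, -2.305, 0.0]
force: [0.3, 0.3, -2.0]
opening: 0.0155
grasp_force: 60.0
```

```bash
python3 s.py
```

```text
15.35 [0.4975 0.2469 0.3326] [ 0.34  0.27 -1.99] [-0.08   0.067  0.035] 0.015454999585033078 4.401738806696043 [0.25 0.45 1.4  0.   1.29 0.17]
```

Call:
apply_moves --motion '[0,-1,0,0,0,-3.5,0,0.06,0,-7,0,0.14,0,-10.5,0,0.23,0.1,-14,0,0.32,0.1,-17.5,0,0.41,0.1,-21,0,0.5,0.1,-24.5,0,0.59,0.1,-28,0,0.68,0.1,-31.5,0,0.77]'

```text
time_s: 16.18
eef_pos: [0.4979, -0.0703, 0.332]
tcp_rot: [1.106, 2.94, -0.0]
force: [0.7, -0.6, -1.2]
opening: 0.0154
grasp_force: 60.0
```

Call:
apply_moves --motion '[0,-3.5,0,0.08,0.1,-7,0,0.16,0.1,-10,0,0.22,0.1,-12.3,0,0.27,0.1,-13.4,0,0.28,0.1,-13.7,0,0.28,0.1,-13.7,0,0.28,0.1,-13.7,0,0.28,0.1,-13.7,0,0.28,0.1,-13.7,0,0.28]'

```text
time_s: 17.02
eef_pos: [0.4996, -0.2042, 0.3319]
tcp_rot: [0.69, 3.065, 0.0]
force: [-0.3, 0.0, -1.5]
opening: 0.0157
grasp_force: 60.0
```

```bash
python3 s.py; python3 - <<'E'
from h import *
c=read_camera("wrist"); save(c,"w5.png")
t=read_camera("top"); save(t,"t5.png")
big=cv2.resize(t["color"][240:340,80:200],None,fx=3,fy=3,interpolation=cv2.INTER_CUBIC)
f=c["color"].copy(); f[:300,:360]=big; cv2.imwrite("pics/w5b.png",cv2.cvtColor(f,cv2.COLOR_RGB2BGR)) if False else cv2.imwrite("pics/w5b.png",cv2.cvtColor(np.vstack([np.hstack([cv2.resize(c["color"],(440,330)),cv2.resize(big,(360,330))])]),cv2.COLOR_RGB2BGR))
E
```

```text
17.0167 [ 0.4996 -0.2042  0.3319] [-0.33  0.05 -1.46] [ 0.056 -0.036 -0.043] 0.015729125806557546 64.62762490265212 [-0.61  0.43  1.45  0.    1.27 -1.74]
```

View pics/w5b.png

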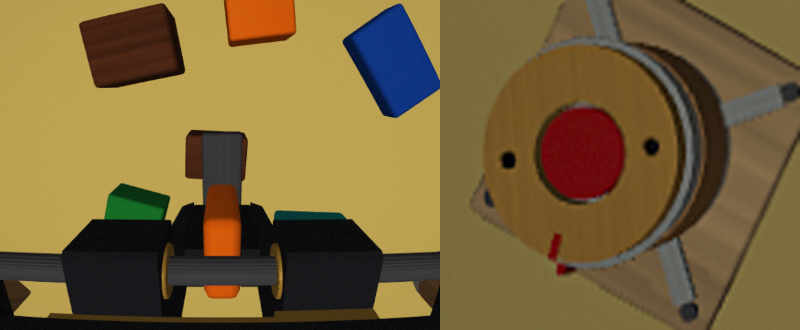

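The ring mark now meets the rim mark, so the lid is locked. The spanner hangs over the rest at the pickup pose. I'll lower and release it.

Call:
apply_moves --motion '[0,0,-1.5,0,0,-0.1,-4,0,0,-0.1,-6.5,0,0,-0.1,-8.5,0,0,-0.1,-9.8,0,0,-0.1,-10.4,0,0,-0.1,-10.7,0,0,-0.1,-10.95,0,0,-0.1,-10.95,0,0,-0.1,-10.95,0]'

```text
time_s: 17.95
eef_pos: [0.4998, -0.2061, 0.223]
tcp_rot: [0.691, 3.063, -0.001]
force: [-0.2, -0.9, -1.5]
opening: 0.0159
grasp_force: 60.0
```

```bash
python3 s.py
```

```text
17.95 [ 0.4998 -0.2061  0.223 ] [-0.16 -0.94 -1.53] [0.012 0.009 0.019] 0.015876423743695176 64.58258783373543 [-0.61  0.57  1.58 -0.    1.   -1.74]
```

About 1 mm above the rest. I'll lower that last bit, release, then rise.

Call:
apply_moves --motion '[0,0,-0.05,0,0,0,-0.1,0,0,0,-0.1,0,0,0,-0.1,0,0,0,-0.1,0,0,0,-0.1,0,0,0,-0.1,0,0,0,-0.1,0,0,0,-0.1,0,0,0,-0.1,0]'

```text
time_s: 18.78
eef_pos: [0.4997, -0.2062, 0.2219]
tcp_rot: [0.691, 3.063, -0.001]
force: [-0.4, 0.4, 7.1]
opening: 0.0155
grasp_force: 60.0
```

Call:
apply_moves --motion '[0,0,0,0,0,0,0,0,0,0,0,0,0,0,0,0,0,0,0,0,0,0,0,0,0,0,0,0,0,0,0,0,0,0,0,0,0,0,0,0]' --gripper 0.45

```text
time_s: 19.62
eef_pos: [0.4996, -0.2061, 0.2213]
tcp_rot: [0.691, 3.065, -0.0]
force: [-0.2, -0.1, -0.7]
opening: 0.0399
grasp_force: 0.0
```

Call:
apply_moves --motion '[0,0,0.5,0,0,0,1.5,0,0,0,3,0,0,0,5,0,0,0,7,0,0,0,9,0,0,0,11,0,0,0,12,0,0,0,12,0,0,0,12,0]'

```text
time_s: 20.45
eef_pos: [0.4994, -0.206, 0.3419]
tcp_rot: [0.691, 3.063, -0.001]
force: [0.2, 1.0, -0.4]
opening: 0.0396
grasp_force: 0.0
```

```bash
python3 s.py; python3 - <<'E'
from h import *
c=read_camera("wrist"); save(c,"w6.png")
print(proj(c,[[.5,-.205,.05],[.5,-.205,.098],[.5+.047*.903,-.205-.047*.43,.05],[.5-.047*.903,-.205+.047*.43,.05]]))
E
```

```text
20.45 [ 0.4994 -0.206   0.3419] [ 0.2   0.97 -0.36] [-0.024  0.019 -0.07 ] 0.0395742855452412 64.5728347661714 [-0.61  0.42  1.43  0.    1.29 -1.74]
[[324.61963924 235.60797414]
 [324.90922545 257.43489654]
 [324.49324169 300.43803005]
 [324.75021986 164.58684806]]
```

View pics/w6.png

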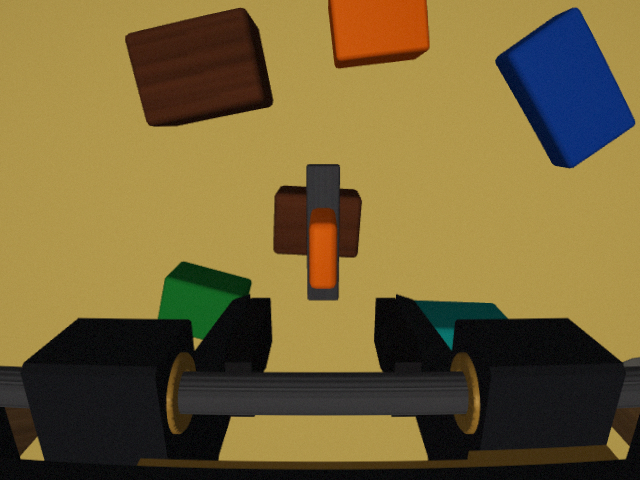

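The spanner lies flat across its rest (bar rows 164–299, column 323) as it did at the start, and the gripper is clear of it. I'll hand in.

```bash
python3 -c "
from plant import *
print(finish_job())"
```

```text
the job is handed in; nothing more can be done
None
```

I turned the lid ring to its hard stop so the red marks meet, laid the spanner back flat across its rest and released it; the job is handed in, but no verdict was returned.

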